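# Ready a table leg over the glue-up jig

### The job

Wind the wing key of the glue-up jig clockwise, by repeated part turns, until it is fully wound and the sprung jaw stands right back from the place of the iron foot. Then grip the table leg at its balance point (close to its heavy iron foot, not at mid-length), lift it and hold it still and level about 100 mm above its place in the jig, lined up with the saddles and with its iron foot over the nest between stop and jaw. Keep it level on the way, leave the key wound and the other tools alone; the program finishes while still holding the leg there, and nothing is put down.

Things in the scene. Friction and masses are not known exactly. Their poses are not given: they have to be found in the camera images.
- leg: Loose wooden bar 300 mm long, 26 wide, 40 high, lying flat, with a dark iron foot on one end: flange 8 thick, 70 wide, 50 high, and side cheeks 40 mm back along the wood, 36 over both. 0.4 to 0.7 kg. Origin on the underside, right below the balance point: 65 mm from the wood's foot end, 235 from the bare end. x along the bar to the foot, z up. Grip across y, on the bare wood.
- leg_foot (a point): Point on the leg's underside in the iron flange, 70 mm from the leg's origin along its x.
- leg_tail (a point): Point on the leg's underside near its bare wooden end, 230 mm from the leg's origin against its x.
- jig: Fixed jig: plywood board 340 x 150 x 18 mm, two dark wooden U-saddles (tops 66 mm above the bench) and, at one end, a dark steel nest for the foot between a fixed stop (63 mm high) and the sprung jaw (65). Origin on the bench below where the leg's balance point belongs; x along the saddles to the nest, z up. In place, the leg's x is along this x, its underside 30 mm up.
- jig_foot (a point): Where point leg_foot belongs when the leg rests in the jig: in the nest, 70 mm along the jig's x, 30 mm above the bench.
- jig_tail (a point): Where point leg_tail belongs when the leg rests in the jig: 230 mm against the jig's x, 30 mm above the bench.
- key_grip (a point): Middle of the steel wing key's blade, on its upright axis, 75 mm above the bench, at 70 mm along x and 130 along y of the jig. Blade 52 mm wide (along the point's x), 9 thick (its y), 26 high (62 to 88 mm above the bench), over a grey housing 56 mm square, top 44 mm (48 at the collar). The point turns with the key.
- key (a joint): Key angle in rad: 0 unwound, 3.0 fully wound at the stop; grows clockwise seen from above. At 0 the blade's width lies along the jig's x. Light spring (up to 0.06 N m) and drag (0.09 N m) resist; let go, it stays where it was left; turning it back unwinds it.
- jaw (a joint): Travel of the sprung jaw in m, driven by the key at 8 mm per rad: 0 closed over the nest, 0.024 right back.
- mallet: Bystander: wooden mallet lying on the bench, head 65 x 110 x 60 mm, handle 200 mm. Origin under the head.
- glue: Bystander: white glue bottle standing, 56 mm wide, 150 mm high. Origin at its base.
- square: Bystander: try-square lying flat, stock 110 mm, blade 170 mm long. Origin under the middle of the stock.
- tin: Bystander: open steel tin, 70 mm wide, 50 mm high. Origin at its base.

How it is judged:
On the way, in this order (a step that is already met when the one before it is completed fails the run):
1. the key is fully wound (over 2.7 rad) and the jaw is back, the leg still lying on the bench (value of joint key above 2.7 rad and height (world z) of leg below 0.02 m), for 0.2 s.
2. the leg is lifted clear of the bench by the fingers, level within 0.15 rad (height (world z) of each of leg_foot, leg_tail above 0.04 m and angle between leg's own z axis and vertical below 0.15 rad and contact force between leg and the fingers above 1 N), for 0.2 s.
At the end, for the whole second after the job is handed in: The gripper holds the leg within 30 mm of its balance point, still and level (within 0.08 rad), touching nothing of the jig, both ends 60 to 170 mm above their resting places, the foot within 20 mm and the bare end within 25 mm sideways of theirs; the key is still wound past 2.6 rad (value of joint key above 2.6 rad and contact force between leg and the fingers above 1 N and contact force between leg and jig below 0.2 N and horizontal distance between the grasp point and leg below 0.03 m and angle between leg's own z axis and vertical below 0.08 rad and z of leg_foot in the frame of jig_foot between 0.06 and 0.17 m and z of leg_tail in the frame of jig_tail between 0.06 and 0.17 m and horizontal distance between leg_foot and jig_foot below 0.02 m and horizontal distance between leg_tail and jig_tail below 0.025 m and linear speed of leg below 0.02 m/s and angular speed of leg below 0.08 rad/s); the arm keeps its last pose, push and grip.
It fails at once if the leg tips more than 0.3 rad (angle between leg's own z axis and vertical above 0.3 rad).
It fails at once if a bystander is moved more than 30 mm (distance of any of mallet, glue, square, tin from where it was at the start of the episode above 0.03 m).
It also fails if it takes over 72 s, if anything falls off the work surface, if the arm or the gripper's body presses on something with over 40 N, if the wrist force passes 120 N, or if a joint passes its speed limit or range.

### The arm

A 6-joint arm with a two-finger parallel gripper is mounted at the origin on the work surface. World frame = base frame: x ahead of the robot, y to its left, z up, the work surface at z = 0. Lengths are in m, angles in rad, forces in N, time in s.
With the tool pointing down it reaches from about 0.3 to 0.875 m from the base axis. Payload 4.2 kg.
Tool frame: the origin (TCP) lies where the fingers leave the gripper's body, on its centre line; the fingertips stand 73 mm ahead of it and the grasp point (between the pads) lies 54 mm ahead of it (robot.grasp_offset is the distance from the TCP to the grasp point, in m); z points along the fingers, y is the direction in which the jaws open and shut (so a half turn about z gives the same grasp; the last joint's range is limited). The gripper opens to 85 mm and grips with 20 to 120 N. Pads are 22 mm wide; open, the fingers measure 114 mm over their backs; the gripper's body (76 mm by 85 mm) begins 54 mm behind the grasp point. The pads swing forward as they close: fully open they stand 13 mm farther back than shut.
Start: joints at [-1.354, 0.32, 1.565, -0, 1.257, -0.02], TCP at [0.135, -0.559, 0.304] pointing down, gripper open.
Joint ranges: [-3.11, 3.11], [-0.84, 2.01], [0.21, 2.61], [-1.34, 4.49], [0.05, 2.63], [-2.56, 2.56]. Speed limits (rad/s): [2.57, 2.57, 3.14, 3.14, 3.14, 3.14].

### API

Orientations are given as a unit quaternion [x, y, z, w].
In Python, from rig import robot gives the robot as it stands.
- The arm moves only by the shell command python3 -m handwheel 'ROWS' [FORCE]. ROWS is JSON, a list of rows, each a list of 5 numbers: the finger opening in m, from 0 to 0.0854, then the shift along the tool's x, y, z in m, then the turn about the tool's z in degrees. A call has 1 to 8 rows; each row is the pose to reach, as a shift and turn from the pose commanded when the call began, along the tool's axes at that moment; what a row does not reach only later rows make up. A row lasts 1/10 s, in which the tool goes at most 50 mm and 8.59 degrees, less where a joint would pass 70% of its speed; a pose out of reach is approached as far as the arm can. A call with a gripper value outside its range is refused whole. The fingers move at their own pace and stop on an object; FORCE is the grip in N (left out, the last holds). Time passes only in rows, so rows that repeat a pose let the fingers close. It gives the time, the measured TCP pose, the force and the opening at its end, in the units of the state.
- robot.get_obs(): the state, without advancing time (a new reading comes with each control period).
- robot.get_image(name): name is "side" or "top" or "wrist"; returns a dict with "image" (384x512x3 uint8, red, green, blue), "range_z" (384x512 float32, m along the optical axis (not along the pixel's ray), 0 where there is no reading), "fx", "fy", "cx", "cy" (pixels), "pose" (4x4, takes a point from camera to world coordinates); the wrist camera has in their place "mount" (4x4, takes a point from camera to tool coordinates, whose origin is the TCP and whose axes are the flange's). Camera axes: x right, y down, z forward; pixel columns grow to the right and rows downward; lengths in m; the calibration is good to about 2 mm. A picture is of the moment at which its call begins: read the wrist's pose just before it.
- robot.sign_off(): hands the job in, once; it reports no verdict.
The state is a dict: "time": time; "joint_pos": joint angles; "qd": joint speeds; "joint_efforts": joint torques, N m; "tool_pos": TCP position; "eef_rot": TCP orientation; "contact_force": force on the tool from outside, world axes, zero at the start; "ft_torque": the same for the moment, N m; "finger_gap": finger opening in m.
Only numpy, scipy, OpenCV 4.12 (cv2) and the standard library are available. Lean on these libraries where they do the work, as an engineer would, in place of code of your own. Each camera call takes 0.05 s, during which the arm holds its last target.

## Working session

There is one attempt and no reset: what is moved stays moved. The work goes in short steps, Python scripts to look and compute and a shell command to move; the robot and the scene stay as the last step left them, time stands still between calls to the robot, and variables do not carry over. Pictures are saved under pics/ and viewed, and the job is handed in when it is done.

```bash
ls; mkdir -p pics
cat > h.py <<'E'
import numpy as np, cv2
from rig import robot
def snap(n,f):
    o=robot.get_obs(); im=robot.get_image(n)
    cv2.imwrite('pics/'+f,im['image'][:,:,::-1]); 
    np.savez('pics/'+f+'.npz',**{k:v for k,v in im.items()},tp=o['tool_pos'],tr=o['eef_rot'])
    return im
E
python3 - <<'E'
from h import *
o=robot.get_obs(); print(o)
for n in('top','side'):
    im=snap(n,n+'0.png'); print(n,im['fx'],im['cx'],im['cy'],im['pose'].round(3))
E
```

```text
pics
{'time': 0.0, 'joint_pos': array([-1.35400978e+00,  3.20296039e-01,  1.56570806e+00,  2.56743436e-05,
        1.25737950e+00, -2.00225886e-02]), 'qd': array([ 9.93369519e-04,  2.28220318e-03,  8.42569019e-04,  5.97306400e-04,
       -1.76102360e-03,  5.99933528e-05]), 'joint_efforts': array([ 2.99292311e-03, -4.15508366e+01, -2.34156972e+01,  3.52056850e-04,
        8.35570361e-03,  7.64843037e-06]), 'tool_pos': array([ 0.1348137 , -0.55860716,  0.30306849]), 'eef_rot': array([ 9.92998436e-01,  1.18124106e-01, -7.58071616e-05, -8.92342396e-04]), 'contact_force': array([ 0.83278158, -0.69386301,  0.61842123]), 'ft_torque': array([ 0.02441895, -0.00058111,  0.01512084]), 'finger_gap': 0.08560613817955356}
top 478.3308977103173 256.2859329658879 194.42079035171855 [[-2.100e-02 -9.870e-01  1.610e-01  3.400e-01]
 [-1.000e+00  2.000e-02 -5.000e-03 -6.300e-02]
 [ 1.000e-03 -1.610e-01 -9.870e-01  1.423e+00]
 [ 0.000e+00  0.000e+00  0.000e+00  1.000e+00]]
side 406.215621754487 257.2546513650001 191.74811943698123 [[-0.964 -0.196  0.18   0.335]
 [-0.266  0.728 -0.631  0.704]
 [-0.008 -0.657 -0.754  1.003]
 [ 0.     0.     0.     1.   ]]
```

View pics/top0.png

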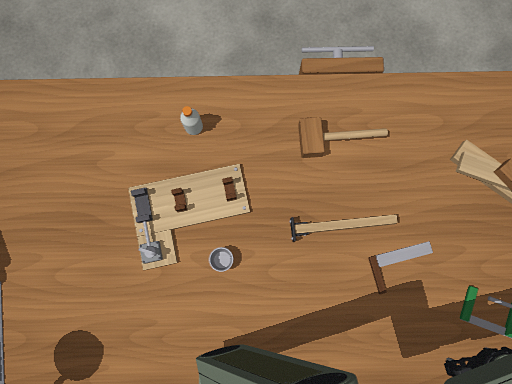

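View pics/side0.png

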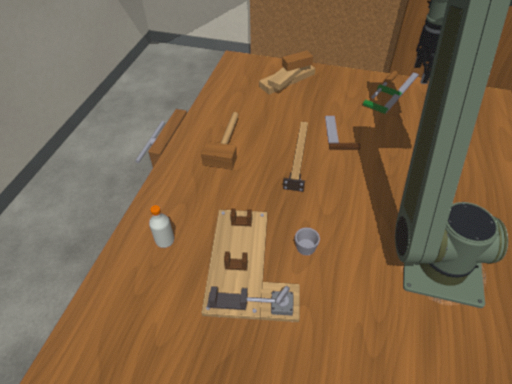

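The top view shows the jig at (190,205) with its nest at the left (143,205) and the key housing at (150,250). The leg has its foot at (296,228) and its tail at (398,218). The tin is at (221,259) and the bottle at (191,120). Next I'll measure with zoom and depth.

```bash
cat >> h.py <<'E'
from scipy.spatial.transform import Rotation as R
def camT(d):
    if 'pose' in d: return d['pose']
    T=np.eye(4); T[:3,:3]=R.from_quat(d['tr']).as_matrix(); T[:3,3]=d['tp']; return T@d['mount']
def cloud(d):
    z=d['range_z']; v,u=np.mgrid[:z.shape[0],:z.shape[1]]
    p=np.stack([(u-d['cx'])/d['fx']*z,(v-d['cy'])/d['fy']*z,z],-1)
    T=camT(d); w=p@T[:3,:3].T+T[:3,3]; w[z==0]=np.nan; return w
def ray(d,u,v,h):
    T=camT(d); r=T[:3,:3]@np.array([(u-d['cx'])/d['fx'],(v-d['cy'])/d['fy'],1]); o=T[:3,3]
    return o+r*(h-o[2])/r[2]
def crop(f,x0,y0,x1,y1,s,out):
    im=cv2.imread('pics/'+f)[y0:y1,x0:x1]; cv2.imwrite('pics/'+out,cv2.resize(im,None,fx=s,fy=s,interpolation=cv2.INTER_CUBIC))
def rect(pts): 
    return cv2.minAreaRect(np.float32(pts[:,:2]*1000))
E
python3 - <<'E'
from h import *
crop('top0.png',120,150,280,280,5,'c1.png')
d=dict(np.load('pics/top0.png.npz')); w=cloud(d)
print('bench z',np.nanmedian(w[100:130,240:280,2]))
def reg(x0,y0,x1,y1,lo,hi):
    s=w[y0:y1,x0:x1].reshape(-1,3); return s[(s[:,2]>lo)&(s[:,2]<hi)]
L=reg(280,205,410,245,.033,.06); print('leg',rect(L),len(L))
L=reg(304,205,410,245,.033,.06); print('wood',rect(L),np.median(L[:,2]))
B=reg(120,155,260,280,.012,.024); print('board',rect(B))
S=reg(160,160,250,230,.045,.075); print('saddle',S.mean(0)); 
K=reg(135,225,170,275,.055,.095); print('key',rect(K),K.mean(0),len(K))
H=reg(135,225,170,275,.038,.05); print('housing',rect(H))
N=reg(125,180,160,225,.05,.075); print('nest',rect(N),N.mean(0))
for n,a in dict(tin=(205,240,240,275),glue=(175,100,210,140),mallet=(295,110,330,165)).items():
    q=reg(*a,.01,.2); print(n,rect(q),q[:,2].max())
E
```

```text
bench z -0.000225400465454495
leg ((473.5334777832031, -321.7503967285156), (68.99939727783203, 308.898681640625), 4.76354455947876) 1038
wood ((477.28662109375, -339.3874206542969), (34.837318420410156, 272.7603454589844), 5.686535835266113) 0.03988528918188061
board ((487.03387451171875, 117.96623992919922), (296.6679382324219, 340.4164123535156), 11.238216400146484)
saddle [0.5663041  0.08526257 0.06309434]
key ((404.1107482910156, 237.7766876220703), (50.08418273925781, 10.350539207458496), 71.8201904296875) [0.40426666 0.23656224 0.0849707 ] 66
housing ((429.6323547363281, 243.9293212890625), (106.98519897460938, 56.1811408996582), 11.790000915527344)
nest ((538.339599609375, 265.0674133300781), (94.9451675415039, 40.52328872680664), 11.486985206604004) [0.53782522 0.2638511  0.06185926]
tin ((379.8573913574219, 35.506507873535156), (68.0333251953125, 67.76398468017578), 70.74713897705078) 0.057725109871491265
glue ((784.4677734375, 117.78426361083984), (51.356719970703125, 54.49028015136719), 25.90013885498047) 0.15513524305714976
mallet ((736.9179077148438, -247.708984375), (110.91993713378906, 87.69322967529297), 3.0315043926239014) 0.06797533487437213
```

View pics/c1.png

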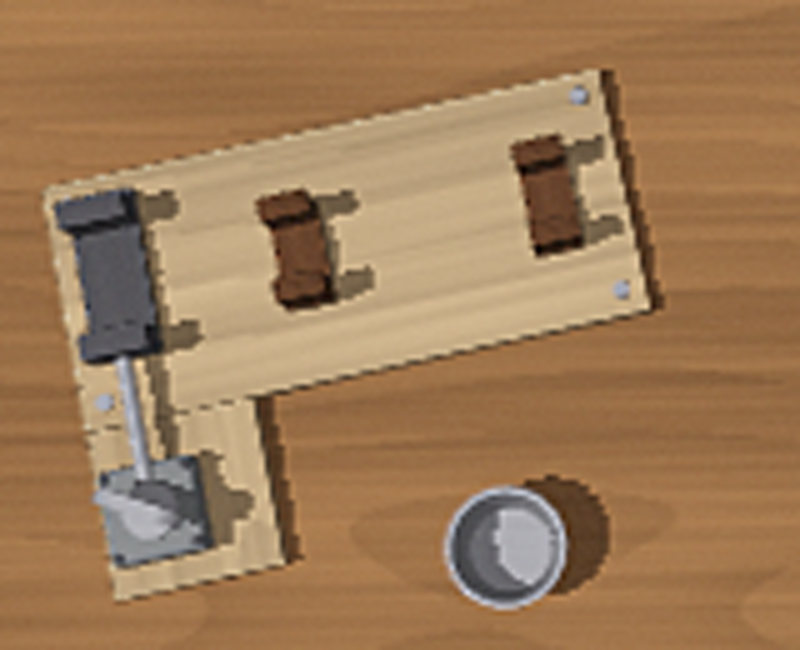

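```bash
cat >> h.py <<'E'
def plan(x,y,z,yaw):
    """shift & turn (in current tool axes) to bring TCP to x,y,z with tool-x yaw (deg)"""
    o=robot.get_obs(); M=R.from_quat(o['eef_rot']).as_matrix()
    s=M.T@(np.array([x,y,z])-o['tool_pos']); y0=np.degrees(np.arctan2(M[1,0],M[0,0]))
    t=(y0-yaw+180)%360-180
    print('t',round(o['time'],2),'tcp',o['tool_pos'].round(4),'yaw',y0.round(2),'q',o['joint_pos'].round(3),'F',o['contact_force'].round(1),'gap',round(o['finger_gap'],4))
    print('shift mm',(s*1000).round(1),'turn',round(t,2));
E
python3 - <<'E'
from h import *
im=snap('wrist','w0.png'); print(im['mount'].round(3),im['fx'])
d=dict(np.load('pics/top0.png.npz')); w=cloud(d)
def reg(x0,y0,x1,y1,lo,hi):
    s=w[y0:y1,x0:x1].reshape(-1,3); return s[(s[:,2]>lo)&(s[:,2]<hi)]
for a in ((170,180,190,215),(218,170,242,205)):
    s=reg(*a,.055,.072); print('saddle',rect(s),len(s))
    s=reg(*a,.03,.072); print('saddle',rect(s),len(s))
plan(.45,-.33,.33,5)
E
```

```text
[[-0.    -0.964 -0.265  0.067]
 [ 1.    -0.     0.    -0.   ]
 [-0.    -0.265  0.964 -0.07 ]
 [ 0.     0.     0.     1.   ]] 266.31164513370544
saddle ((553.43359375, 156.2835693359375), (62.71892547607422, 29.52863121032715), 11.053260803222656) 112
saddle ((553.2216796875, 156.1198272705078), (63.12181854248047, 29.962623596191406), 11.714767456054688) 199
saddle ((582.9021606445312, 9.368682861328125), (62.443267822265625, 29.462539672851562), 11.569426536560059) 108
saddle ((582.4673461914062, 9.174575805664062), (63.38282775878906, 29.63644027709961), 11.603947639465332) 172
t 0.15 tcp [ 0.1348 -0.5587  0.3033] yaw 13.57 q [-1.354  0.32   1.565 -0.     1.257 -0.02 ] F [0.4 0.5 0.1] gap 0.0855
shift mm [ 360.  -148.4  -26.5] turn 8.57
```

```bash
python3 -m handwheel '[[0.0854,0.045,-0.0185,-0.003,0],[0.0854,0.09,-0.037,-0.007,0],[0.0854,0.135,-0.056,-0.01,2],[0.0854,0.18,-0.074,-0.013,4],[0.0854,0.225,-0.093,-0.017,5],[0.0854,0.27,-0.111,-0.02,6],[0.0854,0.315,-0.13,-0.023,7],[0.0854,0.36,-0.148,-0.027,8.5]]'
python3 - <<'E'
from h import *
snap('wrist','w1.png'); plan(.404,.238,.3,75)
E
```

```text
time: 0.95
tool_pos: [0.4513, -0.329, 0.3308]
eef_rot: [0.999, 0.044, -0.0, -0.0]
contact_force: [0.9, -0.6, 0.5]
finger_gap: 0.0855
t 1.0 tcp [ 0.457  -0.3252  0.3313] yaw 5.23 q [-0.642  0.28   1.552  0.007  1.307  0.836] F [5.6 2.6 0.6] gap 0.0856
shift mm [  -1.7 -565.6   32.9] turn -69.77
```

View pics/w1.png

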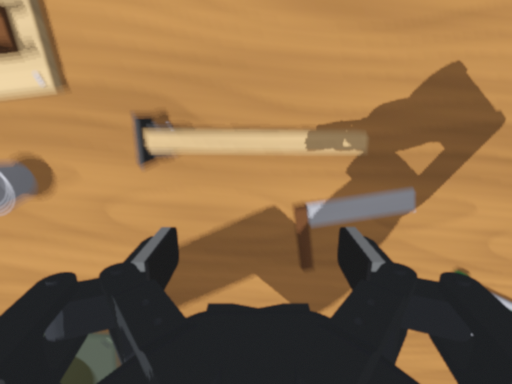

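The wrist view shows the leg, blurred by motion, with its foot at (145,140) and its tail at (365,140), and the try-square below it. Next I move over the key.

```bash
python3 -m handwheel '[[0.0854,0,-0.045,0,-8],[0.0854,0,-0.09,0,-16],[0.0854,0,-0.135,0,-24],[0.0854,0,-0.18,0,-32],[0.0854,0,-0.225,0,-40],[0.0854,0,-0.27,0,-48],[0.0854,0,-0.31,0,-56],[0.0854,0,-0.35,0,-64]]'
python3 - <<'E'
from h import *
plan(.404,.238,.29,71.8)
E
```

```text
time: 1.8
tool_pos: [0.4185, 0.0194, 0.3308]
eef_rot: [0.822, 0.569, 0.0, 0.0]
contact_force: [0.1, -0.5, -0.4]
finger_gap: 0.0853
t 1.8 tcp [0.4185 0.0194 0.3308] yaw 69.41 q [ 0.019  0.052  1.838 -0.     1.252  0.378] F [ 0.1 -0.5 -0.4] gap 0.0853
shift mm [199.5 -90.5  40.8] turn -2.39
```

```bash
python3 -m handwheel '[[0.0854,0.04,-0.018,0.01,-2.4],[0.0854,0.08,-0.036,0.02,-2.4],[0.0854,0.12,-0.054,0.03,-2.4],[0.0854,0.16,-0.072,0.04,-2.4],[0.0854,0.2,-0.09,0.04,-2.4],[0.0854,0.2,-0.09,0.04,-2.4],[0.0854,0.2,-0.09,0.04,-2.4],[0.0854,0.2,-0.09,0.04,-2.4]]'
python3 - <<'E'
from h import *
snap('wrist','w2.png'); plan(.404,.238,.129,71.8)
d=dict(np.load('pics/w2.png.npz')); w=cloud(d); s=w.reshape(-1,3)
k=s[(s[:,2]>.078)&(s[:,2]<.095)&(np.hypot(s[:,0]-.404,s[:,1]-.238)<.05)]
print(rect(k),len(k),np.median(k,0))
k=s[(s[:,2]>.036)&(s[:,2]<.047)&(np.hypot(s[:,0]-.404,s[:,1]-.238)<.06)]
print('hous',rect(k),len(k),np.median(k,0))
E
```

```text
time: 2.6
tool_pos: [0.4065, 0.2359, 0.2908]
eef_rot: [0.812, 0.584, -0.0, 0.0]
contact_force: [-0.5, -0.8, 0.1]
finger_gap: 0.0854
t 2.65 tcp [0.4067 0.2357 0.2909] yaw 71.38 q [ 5.010e-01  1.640e-01  1.812e+00 -1.000e-03  1.166e+00  8.260e-01] F [ 0.5 -0.7  0.3] gap 0.0856
shift mm [  1.4  -3.3 161.9] turn -0.42
((405.5951843261719, 239.37841796875), (50.782196044921875, 8.468013763427734), 71.23483276367188) 379 [0.40635211 0.24288859 0.08732976]
hous ((419.99420166015625, 242.1693878173828), (86.8050308227539, 56.33055877685547), 11.561314582824707) 1581 [0.41448227 0.24659312 0.04371754]
```

View pics/w2.png

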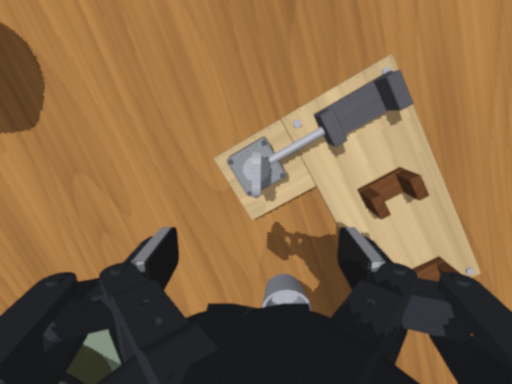

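The wrist view shows the housing at (257,167), with the blade lying from (257,150) to (258,192), and the jaw rod running to the nest. I descend and grip.

```bash
python3 -m handwheel '[[0.0854,0.002,-0.0025,0.04,0],[0.0854,0.002,-0.0025,0.08,0],[0.0854,0.002,-0.0025,0.115,0],[0.0854,0.002,-0.0025,0.14,0],[0.0854,0.002,-0.0025,0.155,0],[0.0854,0.002,-0.0025,0.162,0],[0.0854,0.002,-0.0025,0.162,0],[0.0854,0.002,-0.0025,0.162,0]]' 50
python3 - <<'E'
from h import *
snap('side','s1.png');plan(.405,.2385,.129,71.3)
crop('s1.png',160,180,330,340,4,'s1c.png')
E
```

```text
time: 3.45
tool_pos: [0.4055, 0.2394, 0.1297]
eef_rot: [0.812, 0.584, 0.001, 0.0]
contact_force: [-0.3, 0.2, 0.3]
finger_gap: 0.0855
t 3.5 tcp [0.4056 0.2396 0.1299] yaw 71.43 q [ 0.509  0.35   2.036 -0.     0.754  0.833] F [ 0.   0.4 -0.6] gap 0.0855
shift mm [-1.2 -0.2  0.9] turn 0.13
```

View pics/s1c.png

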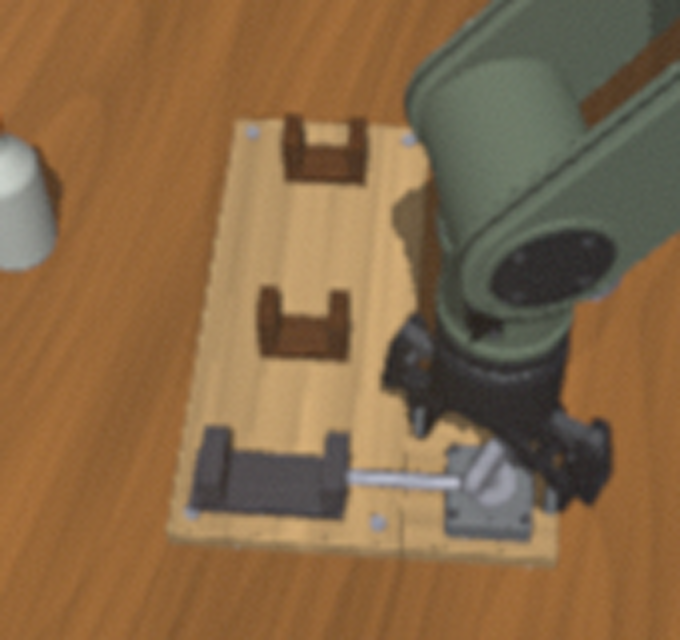

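The side view shows the open fingers straddling the blade at (487,465) in the crop, so I close and turn.

```bash
python3 -m handwheel '[[0.0,0,0,0,0],[0.0,0,0,0,0],[0.0,0,0,0,0],[0.0,0,0,0,0],[0.0,0,0,0,0],[0.0,0,0,0,0],[0.0,0,0,0,0],[0.0,0,0,0,0]]' 50
python3 -m handwheel '[[0.0,0,0,0,5],[0.0,0,0,0,10],[0.0,0,0,0,15],[0.0,0,0,0,20],[0.0,0,0,0,25],[0.0,0,0,0,30],[0.0,0,0,0,35],[0.0,0,0,0,40]]'
python3 -m handwheel '[[0.0,0,0,0,5],[0.0,0,0,0,10],[0.0,0,0,0,15],[0.0,0,0,0,20],[0.0,0,0,0,25],[0.0,0,0,0,30],[0.0,0,0,0,35],[0.0,0,0,0,35]]'
python3 - <<'E'
from h import *
plan(.405,.2385,.129,71.3); print(robot.get_obs()['ft_torque'])
E
```

```text
time: 4.3
tool_pos: [0.4054, 0.2395, 0.1291]
eef_rot: [0.812, 0.584, 0.0, 0.0]
contact_force: [2.6, -2.8, 1.5]
finger_gap: 0.0083
time: 5.1
tool_pos: [0.4056, 0.2395, 0.1291]
eef_rot: [0.963, 0.27, 0.001, 0.0]
contact_force: [3.8, -3.7, 1.8]
finger_gap: 0.0083
time: 5.9
tool_pos: [0.4056, 0.2393, 0.1291]
eef_rot: [1.0, -0.031, 0.001, 0.0]
contact_force: [4.5, -4.6, 1.9]
finger_gap: 0.0082
t 5.9 tcp [0.4056 0.2393 0.1291] yaw -3.56 q [ 5.090e-01  3.510e-01  2.037e+00 -2.000e-03  7.530e-01  2.144e+00] F [ 4.5 -4.6  1.9] gap 0.0082
shift mm [-0.5  0.9  0.1] turn -74.86
[-0.69815388 -0.56043582 -0.10473566]
```

```bash
python3 -m handwheel '[[0.0854,0,0,0,0],[0.0854,0,0,0,0],[0.0854,0,0,0,0],[0.0854,0,0,0,0],[0.0854,0,0,0,0],[0.0854,0,0,-0.025,0],[0.0854,0,0,-0.05,0],[0.0854,0,0,-0.05,0]]'
python3 -m handwheel '[[0.0854,0,0,0,-8],[0.0854,0,0,0,-16],[0.0854,0,0,0,-24],[0.0854,0,0,0,-32],[0.0854,0,0,0,-40],[0.0854,0,0,0,-48],[0.0854,0,0,0,-56],[0.0854,0,0,0,-64]]'
python3 -m handwheel '[[0.0854,0,0,0,-8],[0.0854,0,0,-0.03,-11],[0.0854,0,0,-0.06,-11],[0.0854,0,0,-0.09,-11],[0.0854,0,0,-0.11,-11],[0.0854,0,0,-0.11,-11],[0.0854,0,0,-0.11,-11],[0.0854,0,0,-0.11,-11]]'
python3 - <<'E'
from h import *
snap('wrist','w3.png'); plan(.405,.2385,.129,71.3)
d=dict(np.load('pics/w3.png.npz')); w=cloud(d); s=w.reshape(-1,3)
k=s[(s[:,2]>.08)&(s[:,2]<.095)&(np.hypot(s[:,0]-.404,s[:,1]-.238)<.04)]
print(rect(k),len(k),np.median(k,0))
E
```

```text
time: 6.7
tool_pos: [0.4064, 0.2406, 0.1816]
eef_rot: [1.0, -0.031, 0.003, -0.002]
contact_force: [1.1, 0.1, 0.3]
finger_gap: 0.0854
time: 7.5
tool_pos: [0.4044, 0.2395, 0.178]
eef_rot: [0.863, 0.506, -0.001, -0.0]
contact_force: [0.1, 0.1, -0.5]
finger_gap: 0.0853
time: 8.3
tool_pos: [0.4042, 0.2393, 0.2871]
eef_rot: [0.812, 0.584, -0.002, -0.0]
contact_force: [-0.0, 0.3, -0.8]
finger_gap: 0.0852
t 8.35 tcp [0.4042 0.2393 0.2872] yaw 71.47 q [ 0.51   0.168  1.817 -0.     1.16   0.834] F [-1.  -0.2 -0.9] gap 0.0856
shift mm [-1.000e-01  1.300e+00  1.582e+02] turn 0.17
((404.85003662109375, 239.41363525390625), (9.22947883605957, 49.57343673706055), 86.068115234375) 451 [0.40581257 0.23994322 0.08718822]
```

View pics/w3.png

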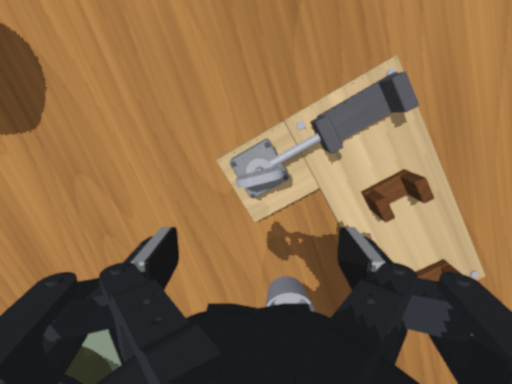

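The blade is now at yaw −4°, so the key is at 1.84 rad, and the jaw has moved back. To regrip I turn 105° further back, to tool yaw 176°.

```bash
python3 -m handwheel '[[0.0854,0,0,0,-8],[0.0854,0,0,0,-16],[0.0854,0,0,0,-24],[0.0854,0,0,0,-32],[0.0854,0,0,0,-40],[0.0854,0,0,0,-48],[0.0854,0,0,0,-56],[0.0854,0,0,0,-64]]'
python3 -m handwheel '[[0.0854,0,0,0.03,-8],[0.0854,0,0,0.06,-16],[0.0854,0,0,0.08,-24],[0.0854,0,0,0.1,-32],[0.0854,0,0,0.1,-40.5],[0.0854,0,0,0.1,-40.5],[0.0854,0,0,0.1,-40.5]]'
python3 - <<'E'
from h import *
plan(.4052,.2394,.129,176.1)
E
```

```text
time: 9.15
tool_pos: [0.4045, 0.2394, 0.2875]
eef_rot: [0.376, 0.927, -0.001, -0.001]
contact_force: [-1.0, -1.1, 1.1]
finger_gap: 0.0854
time: 9.85
tool_pos: [0.4048, 0.2396, 0.1884]
eef_rot: [0.037, 0.999, -0.0, -0.0]
contact_force: [0.1, -0.3, -0.1]
finger_gap: 0.0858
t 9.85 tcp [0.4048 0.2396 0.1884] yaw 175.79 q [ 0.51   0.269  1.965 -0.     0.908 -0.987] F [ 0.1 -0.3 -0.1] gap 0.0858
shift mm [-0.5 -0.1 59.4] turn -0.31
```

```bash
python3 -m handwheel '[[0.0854,0,0,0.03,0],[0.0854,0,0,0.05,0],[0.0854,0,0,0.059,0],[0.0854,0,0,0.059,0],[0.0854,0,0,0.059,0]]'
python3 -m handwheel '[[0.0,0,0,0,0],[0.0,0,0,0,0],[0.0,0,0,0,0],[0.0,0,0,0,0],[0.0,0,0,0,0],[0.0,0,0,0,0],[0.0,0,0,0,0],[0.0,0,0,0,0]]' 50
python3 -m handwheel '[[0.0,0,0,0,5],[0.0,0,0,0,10],[0.0,0,0,0,15],[0.0,0,0,0,20],[0.0,0,0,0,25],[0.0,0,0,0,30],[0.0,0,0,0,35],[0.0,0,0,0,35]]'
python3 -m handwheel '[[0.0,0,0,0,5],[0.0,0,0,0,10],[0.0,0,0,0,15],[0.0,0,0,0,20],[0.0,0,0,0,25],[0.0,0,0,0,28],[0.0,0,0,0,28]]'
python3 - <<'E'
from h import *
plan(.405,.2385,.129,176.1-67); print(robot.get_obs()['ft_torque'])
E
```

```text
time: 10.35
tool_pos: [0.4054, 0.2399, 0.1305]
eef_rot: [0.036, 0.999, 0.0, 0.001]
contact_force: [0.1, -0.2, 0.4]
finger_gap: 0.0853
time: 11.15
tool_pos: [0.4049, 0.2393, 0.1301]
eef_rot: [0.035, 0.999, -0.0, 0.0]
contact_force: [-0.8, -3.0, 4.0]
finger_gap: 0.0083
time: 11.95
tool_pos: [0.405, 0.2396, 0.1301]
eef_rot: [0.334, 0.943, 0.0, 0.0]
contact_force: [0.1, -2.8, 4.9]
finger_gap: 0.008
time: 12.65
tool_pos: [0.4052, 0.2398, 0.1301]
eef_rot: [0.551, 0.834, 0.0, 0.0]
contact_force: [-0.4, -2.2, 3.7]
finger_gap: 0.0078
t 12.65 tcp [0.4052 0.2398 0.1301] yaw 113.06 q [ 0.51   0.349  2.036 -0.     0.756  0.108] F [-0.4 -2.2  3.7] gap 0.0078
shift mm [-1.1 -0.7  1.1] turn 3.96
[-0.38500046 -0.00704103 -0.04729927]
```

```bash
python3 -m handwheel '[[0.0,0,0,0,1],[0.0,0,0,0,2],[0.0,0,0,0,3],[0.0,0,0,0,4],[0.0,0,0,0,4]]'
python3 - <<'E'
from h import *
plan(.405,.2385,.129,176.1-67); print(robot.get_obs()['ft_torque'])
E
python3 -m handwheel '[[0.0854,0,0,0,0],[0.0854,0,0,0,0],[0.0854,0,0,0,0],[0.0854,0,0,0,0],[0.0854,0,0,0,0],[0.0854,0,0,-0.03,0],[0.0854,0,0,-0.08,0],[0.0854,0,0,-0.12,0]]'
python3 -m handwheel '[[0.0854,0,0,-0.04,0],[0.0854,0,0,-0.06,0],[0.0854,0,0,-0.06,0],[0.0854,0,0,-0.06,0]]'
python3 - <<'E'
from h import *
snap('wrist','w4.png')
d=dict(np.load('pics/w4.png.npz')); w=cloud(d); s=w.reshape(-1,3)
k=s[(s[:,2]>.08)&(s[:,2]<.095)&(np.hypot(s[:,0]-.404,s[:,1]-.238)<.04)]
print(rect(k),len(k),np.median(k,0)); plan(.4,.1,.31,95)
E
```

```text
time: 13.15
tool_pos: [0.4052, 0.2397, 0.1301]
eef_rot: [0.581, 0.814, 0.0, 0.0]
contact_force: [0.6, -2.0, 5.2]
finger_gap: 0.0081
t 13.15 tcp [0.4052 0.2397 0.1301] yaw 108.96 q [ 0.51   0.349  2.036 -0.     0.756  0.179] F [ 0.6 -2.   5.2] gap 0.0081
shift mm [-1.1 -0.6  1.1] turn -0.14
[-0.38358029 -0.15250972  0.0761703 ]
time: 13.95
tool_pos: [0.4049, 0.2397, 0.2518]
eef_rot: [0.581, 0.814, 0.0, 0.0]
contact_force: [1.2, -0.3, 0.7]
finger_gap: 0.0855
time: 14.35
tool_pos: [0.4045, 0.2395, 0.3094]
eef_rot: [0.581, 0.814, -0.0, -0.0]
contact_force: [0.1, -0.7, -0.1]
finger_gap: 0.0854
((405.48443603515625, 239.0756378173828), (8.16750717163086, 49.57565689086914), 18.80771255493164) 334 [0.4047402  0.24106836 0.08720151]
t 14.4 tcp [0.4042 0.2393 0.3086] yaw 108.97 q [ 0.51   0.151  1.781 -0.     1.212  0.179] F [0.2 0.6 0.2] gap 0.0854
shift mm [-130.4  -49.3   -1.2] turn 13.97
```

View pics/w4.png

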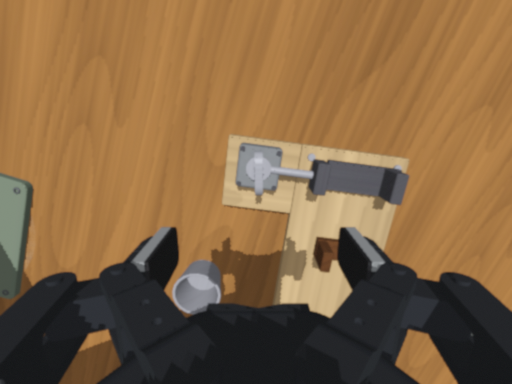

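The blade now lies at yaw 108.8°, so the key is at about 3.0 rad. In the picture the jaw plate at (320,178) stands back from the stop. Next I go to the leg.

```bash
python3 -m handwheel '[[0.0854,-0.045,-0.01,0,0],[0.0854,-0.09,-0.02,0,2],[0.0854,-0.135,-0.03,0,4],[0.0854,-0.18,-0.038,0,6],[0.0854,-0.225,-0.047,0,8],[0.0854,-0.27,-0.056,0,10],[0.0854,-0.315,-0.066,0,12],[0.0854,-0.36,-0.075,0,14]]'
python3 -m handwheel '[[0.0854,-0.045,0.003,0,0],[0.0854,-0.085,0.005,0,0],[0.0854,-0.115,0.008,0,0],[0.0854,-0.136,0.008,0,0],[0.0854,-0.136,0.008,0,0],[0.0854,-0.136,0.008,0,0]]'
python3 - <<'E'
from h import *
snap('wrist','w5.png'); plan(.467,-.241,.1,95)
d=dict(np.load('pics/w5.png.npz')); w=cloud(d); s=w.reshape(-1,3)
k=s[(s[:,2]>.03)&(s[:,2]<.06)&(abs(s[:,0]-.47)<.08)&(s[:,1]<-.1)&(s[:,1]>-.5)]
print(rect(k),len(k),np.median(k,0))
f=s[(s[:,2]>.044)&(s[:,2]<.06)&(abs(s[:,0]-.47)<.08)&(s[:,1]<-.1)&(s[:,1]>-.5)]; print('flange',rect(f),len(f))
for a,b in ((-.26,-.23),(-.3,-.27),(-.34,-.3),(-.40,-.37)):
    q=s[(s[:,2]>.036)&(s[:,2]<.044)&(abs(s[:,0]-.47)<.05)&(s[:,1]>a)&(s[:,1]<b)]
    if len(q): print(a,b,np.percentile(q[:,0],[1,50,99]).round(4),q[:,1].mean(),len(q))
E
```

```text
time: 15.2
tool_pos: [0.4501, -0.1269, 0.308]
eef_rot: [0.676, 0.736, -0.001, -0.002]
contact_force: [0.7, 0.9, 0.1]
finger_gap: 0.0854
time: 15.8
tool_pos: [0.4701, -0.2596, 0.3081]
eef_rot: [0.676, 0.737, -0.0, -0.002]
contact_force: [0.4, 0.4, 0.7]
finger_gap: 0.0853
t 15.85 tcp [ 0.4702 -0.2591  0.3086] yaw 94.97 q [-0.525  0.258  1.641  0.     1.246 -0.612] F [ 0.6 -0.7  0.5] gap 0.0852
shift mm [ 17.9  -1.1 208.6] turn -0.03
((474.9281005859375, -319.446044921875), (69.47344207763672, 304.81622314453125), 4.795533657073975) 4674 [ 0.47364639 -0.27612755  0.03969767]
flange ((462.7027282714844, -173.720947265625), (69.4678726196289, 6.807474613189697), 4.866354942321777) 415
-0.26 -0.23 [0.4561 0.4689 0.4819] -0.2448578716019425 466
-0.3 -0.27 [0.4591 0.4724 0.4857] -0.28484544754739033 438
-0.34 -0.3 [0.4616 0.4746 0.4881] -0.31977448794173885 531
-0.4 -0.37 [0.4669 0.4805 0.4939] -0.3847610436249829 358
```

View pics/w5.png

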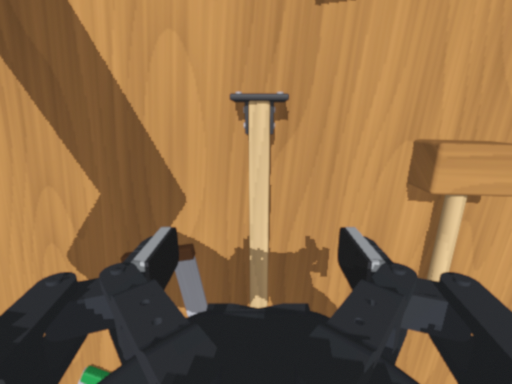

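Run:
```python
from h import *
d=dict(np.load('pics/top0.png.npz'))
for u,v in((371,258),(383,255),(378,292),(432,245)): print(ray(d,u,v,.02).round(3))
plan(.4687,-.2425,.080,94.8)
```

```text
[ 0.374 -0.399  0.02 ]
[ 0.382 -0.435  0.02 ]
[ 0.277 -0.414  0.02 ]
[ 0.408 -0.58   0.02 ]
t 15.85 tcp [ 0.4702 -0.2591  0.3086] yaw 94.97 q [-0.525  0.258  1.641  0.     1.246 -0.612] F [ 0.6 -0.7  0.5] gap 0.0852
shift mm [ 16.2   0.5 228.6] turn 0.17
```

```bash
python3 -m handwheel '[[0.0854,0.005,0,0.04,0],[0.0854,0.012,0,0.08,0],[0.0854,0.0165,0,0.12,0],[0.0854,0.0165,0,0.16,0],[0.0854,0.0165,0,0.19,0],[0.0854,0.0165,0,0.21,0],[0.0854,0.0165,0,0.222,0],[0.0854,0.0165,0,0.2285,0]]'
python3 -m handwheel '[[0.0854,0,0,0,0],[0.0854,0,0,0,0]]'
python3 - <<'E'
from h import *
plan(.4687,-.2425,.080,94.8)
E
```

```text
time: 16.65
tool_pos: [0.469, -0.2425, 0.0806]
eef_rot: [0.675, 0.737, -0.0, -0.001]
contact_force: [-0.5, -1.1, 0.2]
finger_gap: 0.0851
time: 16.85
tool_pos: [0.4698, -0.2436, 0.0823]
eef_rot: [0.676, 0.737, 0.0, 0.001]
contact_force: [0.2, 0.1, -0.5]
finger_gap: 0.0857
t 16.85 tcp [ 0.4698 -0.2436  0.0823] yaw 94.98 q [-0.5    0.49   1.949 -0.     0.701 -0.587] F [ 0.2  0.1 -0.5] gap 0.0857
shift mm [ 1.2 -1.   2.3] turn 0.18
```

```bash
python3 -m handwheel '[[0.02,0.001,-0.001,0.001,0],[0.0,0.001,-0.001,0.001,0],[0.0,0.001,-0.001,0.001,0],[0.0,0.001,-0.001,0.001,0],[0.0,0.001,-0.001,0.001,0],[0.0,0.001,-0.001,0.001,0],[0.0,0.001,-0.001,0.001,0],[0.0,0.001,-0.001,0.001,0]]' 90
python3 -m handwheel '[[0.0,0,0,-0.005,0],[0.0,0,0,-0.01,0],[0.0,0,0,-0.015,0],[0.0,0,0,-0.02,0],[0.0,0,0,-0.025,0],[0.0,0,0,-0.03,0],[0.0,0,0,-0.03,0],[0.0,0,0,-0.03,0]]'
python3 - <<'E'
from h import *
o=robot.get_obs(); print(o['contact_force'],o['ft_torque'],o['finger_gap'],o['tool_pos'])
snap('side','s2.png'); snap('top','t2.png'); crop('s2.png',180,60,420,240,3,'s2c.png')
d=dict(np.load('pics/top0.png.npz'))
d=dict(np.load('pics/t2.png.npz')); w=cloud(d)
k=w[200:250,280:420].reshape(-1,3); k=k[(k[:,2]>.025)&(k[:,2]<.095)&(abs(k[:,0]-.475)<.06)]
for a in np.arange(-.48,-.14,.03):
    q=k[(k[:,1]>a)&(k[:,1]<a+.03)]; print(a.round(2),len(q),np.median(q,0).round(4) if len(q) else '')
E
```

```text
time: 17.65
tool_pos: [0.4686, -0.2428, 0.081]
eef_rot: [0.676, 0.737, 0.0, 0.001]
contact_force: [-0.9, 0.7, 5.4]
finger_gap: 0.0249
time: 18.45
tool_pos: [0.4682, -0.2427, 0.1105]
eef_rot: [0.676, 0.737, -0.0, 0.0]
contact_force: [-0.5, 0.1, -3.8]
finger_gap: 0.0247
[-0.49372756  0.09299733 -3.77746631] [-0.00047042 -0.03609227  0.03290283] 0.024740897415710048 [ 0.46817536 -0.24266429  0.11053281]
-0.48 92 [ 0.4837 -0.4623  0.069 ]
-0.45 100 [ 0.4817 -0.435   0.0683]
-0.42 108 [ 0.4793 -0.4048  0.069 ]
-0.39 64 [ 0.4747 -0.3802  0.0688]
-0.36 0 
-0.33 0 
-0.3 0 
-0.27 0 
-0.24 0 
-0.21 42 [ 0.4699 -0.1855  0.0677]
-0.18 105 [ 0.4626 -0.1714  0.076 ]
-0.15 0
```

View pics/s2c.png

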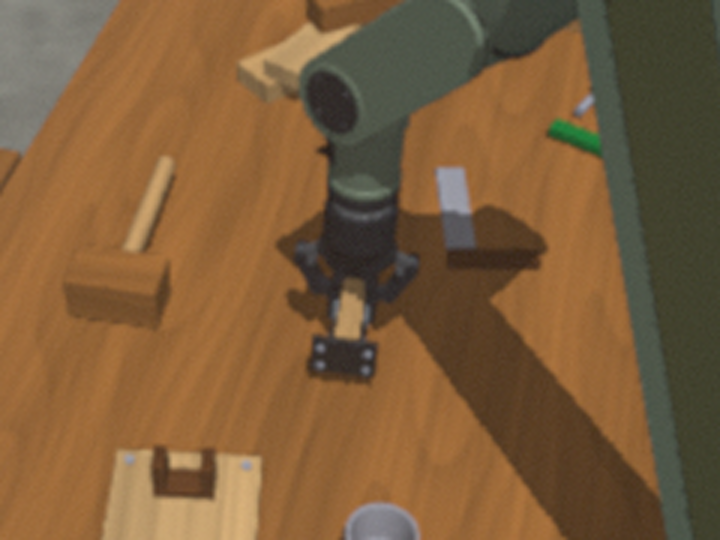

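The leg is level, with its underside about 30 mm up, and the weight reads about 3.8 N. I lift further, then carry.

```bash
python3 -m handwheel '[[0.0,0,0,-0.008,0],[0.0,0,0,-0.02,0],[0.0,0,0,-0.035,0],[0.0,0,0,-0.055,0],[0.0,0,0,-0.075,0],[0.0,0,0,-0.09,0],[0.0,0,0,-0.098,0],[0.0,0,0,-0.1,0]]'
python3 -m handwheel '[[0.0,0.008,0.002,0,0],[0.0,0.024,0.006,0,0],[0.0,0.048,0.013,0,-0.5],[0.0,0.076,0.02,0,-1],[0.0,0.105,0.028,0,-1.5],[0.0,0.134,0.036,0,-2],[0.0,0.163,0.044,0,-2.5],[0.0,0.192,0.052,0,-3]]'
python3 -m handwheel '[[0.0,0.028,0.009,0,-0.5],[0.0,0.056,0.018,0,-1],[0.0,0.084,0.027,0,-1.5],[0.0,0.112,0.036,0,-2],[0.0,0.136,0.044,0,-2.5],[0.0,0.156,0.05,0,-3],[0.0,0.17,0.054,0,-3.5],[0.0,0.178,0.057,0,-3.5]]'
python3 - <<'E'
from h import *
plan(.546,.1955,.211,101.5)
E
```

```text
time: 19.35
tool_pos: [0.4685, -0.2428, 0.2119]
eef_rot: [0.676, 0.737, 0.0, 0.001]
contact_force: [-0.3, 0.2, -4.7]
finger_gap: 0.0248
time: 20.15
tool_pos: [0.5028, -0.0451, 0.2094]
eef_rot: [0.656, 0.755, -0.001, -0.001]
contact_force: [-0.1, 0.0, -4.1]
finger_gap: 0.0248
time: 20.95
tool_pos: [0.5347, 0.1386, 0.2096]
eef_rot: [0.632, 0.775, -0.001, -0.001]
contact_force: [-0.2, -0.8, -4.2]
finger_gap: 0.0248
t 20.95 tcp [0.5347 0.1386 0.2096] yaw 101.55 q [0.233 0.362 1.756 0.    1.025 0.031] F [-0.2 -0.8 -4.2] gap 0.0248
shift mm [53.5 22.5 -1.5] turn 0.05
```

```bash
python3 -m handwheel '[[0.0,0.012,0.005,-0.001,0],[0.0,0.026,0.011,-0.001,0],[0.0,0.04,0.017,-0.001,0],[0.0,0.05,0.021,-0.001,0],[0.0,0.0535,0.0225,-0.001,0],[0.0,0.0535,0.0225,-0.001,0],[0.0,0.0535,0.0225,-0.001,0],[0.0,0.0535,0.0225,-0.001,0]]'
python3 - <<'E'
from h import *
snap('top','t3.png'); snap('side','s3.png'); crop('s3.png',140,150,340,340,3,'s3c.png'); crop('t3.png',120,100,300,290,3,'t3c.png')
plan(.546,.1955,.211,101.5)
w=cloud(dict(np.load('pics/t3.png.npz'))).reshape(-1,3)
k=w[(w[:,2]>.145)&(w[:,2]<.195)&(abs(w[:,0]-.56)<.1)&(w[:,1]>-.1)&(w[:,1]<.31)]
for a in np.arange(-.1,.3,.03):
    q=k[(k[:,1]>a)&(k[:,1]<a+.03)]; print(a.round(2),len(q),np.median(q,0).round(4) if len(q) else '',np.ptp(q[:,0]) if len(q) else '')
print(k[:,1].min(),k[:,1].max())
w=cloud(dict(np.load('pics/s3.png.npz'))).reshape(-1,3)
k=w[(w[:,2]>.172)&(w[:,2]<.19)&(abs(w[:,0]-.56)<.1)&(w[:,1]>.24)&(w[:,1]<.31)]; print('flange',rect(k),len(k))
E
```

```text
time: 21.75
tool_pos: [0.5464, 0.1937, 0.2114]
eef_rot: [0.633, 0.774, -0.0, 0.0]
contact_force: [-0.1, 0.1, -4.6]
finger_gap: 0.0245
t 21.85 tcp [0.5465 0.1937 0.2114] yaw 101.43 q [ 0.321  0.399  1.69  -0.     1.053  0.122] F [ 0.5  0.2 -4.1] gap 0.0246
shift mm [ 1.8 -0.1  0.4] turn -0.07
-0.1 0  
-0.07 0  
-0.04 118 [ 0.5859 -0.0235  0.1695] 0.030336849756054773
-0.01 127 [0.5811 0.0058 0.1697] 0.03142805893911382
0.02 122 [0.5741 0.035  0.1692] 0.030800590580875364
0.05 129 [0.569  0.0645 0.1693] 0.030520580121011442
0.08 132 [0.5624 0.0945 0.1697] 0.031874666977348975
0.11 127 [0.5568 0.1254 0.1693] 0.029924278948864735
0.14 130 [0.5502 0.1552 0.169 ] 0.031600946547356235
0.17 10 [0.554  0.171  0.1698] 0.023447344617438914
0.2 12 [0.5212 0.2248 0.1599] 0.006260634670614329
0.23 134 [0.521  0.2519 0.17  ] 0.046857621217787915
0.26 29 [0.5337 0.2623 0.1794] 0.041181425988957465
0.29 0  
-0.036904186629296724 0.2671484404087519
flange ((534.7034301757812, 253.34788513183594), (67.83612060546875, 26.84052276611328), 12.997475624084473) 150
```

View pics/t3c.png

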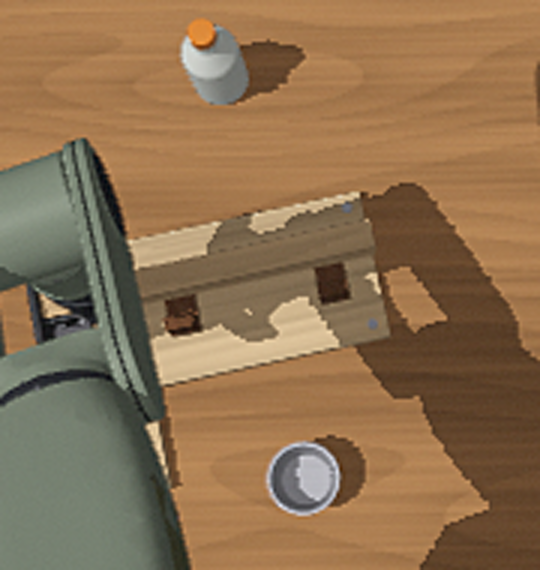

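View pics/s3c.png

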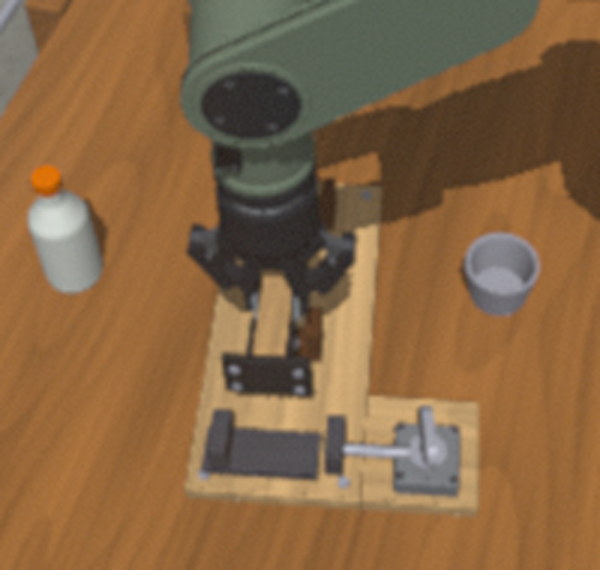

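The top view shows the leg lying along the saddle axis. Measured yaw is 101.3° against 101.3° for the saddles, with about 3 mm of sideways offset, and its top is level at 0.169–0.170 m. The side view shows the foot at (268,375) over the nest, the jaw back at (335,445), and the key blade where I left it. I let it settle and hand in.

```bash
python3 -m handwheel '[[0.0,0,0,0,0],[0.0,0,0,0,0],[0.0,0,0,0,0],[0.0,0,0,0,0]]'
python3 - <<'E'
from h import *
o=robot.get_obs(); print(abs(o['qd']).max(),o['finger_gap'],o['contact_force']); robot.sign_off()
E
```

```text
time: 22.25
tool_pos: [0.5466, 0.1942, 0.2114]
eef_rot: [0.633, 0.774, 0.0, 0.0]
contact_force: [-0.6, 0.2, -3.3]
finger_gap: 0.0247
0.0023618907478938863 0.024651225494112597 [-0.61901177  0.17915954 -3.34888638]
the job is handed in; nothing more can be done
```

I wound the key fully in two gripped part turns, then gripped the leg at its balance point and lifted it level. I carried it over the jig and handed the job in at 22.3 s, still holding it. The sign-off gives no verdict, so these are my own last checks:

- **Key:** it went from about 0.52 to about 3.0 rad, measured from the blade's direction after I let go. The last side view shows the jaw standing back and the blade where I left it.
- **Leg height and level:** the underside is about 0.13 m above the bench, roughly 100 mm above its place. The top measures 0.169–0.170 m along the visible length.
- **Alignment:** the leg's yaw is 101.3°, the same as the line through the saddles. The top camera put the leg's centreline about 3 mm to one side of the saddle line. The arm's own pose showed under 1 mm. The two disagree slightly, but both are well inside the 20 and 25 mm limits.
- **Hold:** the arm was still, with joint speeds below 0.003 rad/s, and the fingers were closed on the wood at a 24.7 mm opening. The wrist carried 3.3–4.7 N of weight.
- **Other tools:** no contact showed with any of them. I did not re-measure their positions at the end.

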